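# Open the touch-latch cabinet at the blue gift box

## Robot

A 7-joint arm with a two-finger parallel gripper is mounted at the origin on a cart in front of the work surface, level with it; the furniture and walls round the work are solid. World frame = base frame: x ahead of the robot, y to its left, z up, the work surface at z = 0. Lengths are in m, angles in degrees, forces in N, time in s.
With the tool pointing down it reaches from about 0.425 to 0.875 m from the base axis. Payload 8.4 kg.
Tool frame: the origin (TCP) lies between the finger pads; the fingertips stand 11 mm ahead of it and the grasp point (between the pads) lies 8 mm behind it; z points along the fingers, y is the line along which they close (so a half turn about z gives the same grasp; the last joint's range is limited). The gripper opens to 87 mm and grips with 3 to 60 N. Pads are 19 mm wide; open, the fingers measure 117 mm over their backs; the gripper's body (75 mm by 190 mm) begins 51 mm behind the grasp point.
Start: joints at [63.644, 19.091, 2.286, 83.961, -0.768, 76.965, -3.352], TCP at [0.229, -0.608, 0.234] pointing down, gripper open.
Joint ranges: [-147.57, 147.57], [-21.85, 119.76], [-74.77, 79.35], [14.55, 137.4], [-85.83, 265.84], [4.83, 119.75], [-152.11, 152.11]. Speed limits (degrees/s): [127.2, 127.2, 159.86, 159.86, 180, 180, 180].

## Interface

Orientations are given as [roll, pitch, yaw] about the fixed x, y, z axes, in that order (R = Rz(yaw) Ry(pitch) Rx(roll)).
In Python, from workcell import robot gives the robot as it stands.
- The arm moves only by the tool play_rows, never from a script. Its argument "commands" is a list of rows, each a list of 7 numbers: the shift along the tool's x, y, z in cm, then the turn, a rotation vector about the tool's x, y, z in degrees, then the finger opening in cm, from 0 to 8.7. A call has 1 to 12 rows; each row shifts and turns the commanded pose from where the row before left it, along the tool's axes as they then stand; what a row does not reach is not made up. A row lasts 1/8 s, in which the tool goes at most 62.5 mm and 10.7 degrees, less where a joint would pass 70% of its speed; a pose out of reach is approached as far as the arm can. A call with a gripper value outside its range is refused whole. The fingers move at their own pace and stop on an object; "squeeze" is the grip in N (left out, the last holds). Time passes only in rows, so rows that do not move let the fingers close. It gives the time, the measured TCP pose, the force, the opening and the grip force at its end, in the units of the state.
- robot.sense(): the state, without advancing time (a new reading comes with each control period).
- robot.snapshot(name): name is "scene" or "top" or "wrist"; returns the picture (480x640x3 uint8, red, green, blue); there is no depth.
- robot.calibration(name): a dict with "fx", "fy", "cx", "cy" (pixels), "k1" (the pictures are not rectified: a ray, as slopes to the right and down, at radius r is drawn at 1 + k1 r^2 times it, then the intrinsics apply), "R" (3x3) and "t" (3): a world point X has camera coordinates R X + t. Camera axes: x right, y down, z forward; pixel columns grow to the right and rows downward; lengths in m; the calibration is good to about 2 mm. A picture is of the moment at which its call begins: read the wrist's pose just before it. calibration takes no time and is no camera call; for the wrist camera it gives the pose at the moment of the call.
- robot.sign_off(): hands the job in; it is judged then, once.
The state is a dict: "time": time; "q": joint angles; "joint_vel": joint speeds; "joint_efforts": joint torques, N m; "tcp_pos": TCP position; "tcp_rot": TCP orientation; "contact_force": force on the tool from outside, world axes, zero at the start; "ft_torque": the same for the moment, N m; "width": opening from 0.0 (shut) to 1.0 (fully open); "gripper_force": force on a finger pad.
Only numpy, scipy, OpenCV 4.12 (cv2) and the standard library are available. Lean on these libraries where they do the work, as an engineer would, in place of code of your own. Each camera call takes 0.05 s, during which the arm holds its last target. There are 200 camera calls.

## Task

A customer wants the blue gift box: press the handleless door of the little wooden cabinet behind which it stands, so that its push catch lets go and the door springs ajar, then put a fingertip behind its edge and push the door wide open, about square to the cabinet or further, and leave it so. Do not grip the door or force it, keep the other door shut, and leave the gift boxes and everything else on the counter where they are.

Things in the scene. Friction and masses are not known exactly. Their poses are not given: they have to be found in the camera images.
- cabinet: Small wooden cabinet fixed on the counter, two doors side by side in front, clear top. Carcase 130 deep (x), 270 wide (y), 125 mm high; origin under its centre. x points from its front (toward the robot) to its back, y left, z up. A wall at y = 0 parts two compartments. Shut doors stand before the carcase: front faces at x = -84, backs -74, carcase front -65 mm.
- left_door (a joint): Left (+y) door: dark wooden panel without handle, 129 mm wide, 10 thick, from 14 to 129 mm above the counter, hinged upright at its outer (left) edge. Angle in rad: 0 shut, positive opening toward the robot, to 1.9; can be pressed in to -0.065. When released it springs to about 0.4 to 0.8 rad; beyond that it swings freely with slight friction and stays where left.
- right_door (a joint): Right (-y) door: dark wooden panel without handle, 129 mm wide, 10 thick, from 14 to 129 mm above the counter, hinged upright at its outer (right) edge. Angle in rad: 0 shut, positive opening toward the robot, to 1.9; can be pressed in to -0.065. When released it springs to about 0.4 to 0.8 rad; beyond that it swings freely with slight friction and stays where left.
- left_door_press (a point): Where to press the left door: on its front face, 105 mm from the hinge, 105 mm above the counter; moves with the door; x axis into the panel, z up. Pressing it in by 6 to 7 mm (about 4 to 5 N, then a hard stop) trips the touch latch; as the finger backs away the door follows it and stays ajar.
- right_door_press (a point): Where to press the right door: on its front face, 105 mm from the hinge, 105 mm above the counter; moves with the door; x axis into the panel, z up. Pressing it in by 6 to 7 mm (about 4 to 5 N, then a hard stop) trips the touch latch; as the finger backs away the door follows it and stays ajar.
- left_door_hinge (a point): On the upright hinge axis of the left door, at counter height. Fixed in the cabinet at x = -79 mm, y = 133 mm; the axis runs through the middle of the panel's thickness, and the free edge is 130 mm from it. Behind an ajar door's edge the space is clear down to 80 mm above the counter.
- right_door_hinge (a point): On the upright hinge axis of the right door, at counter height. Fixed in the cabinet at x = -79 mm, y = -133 mm; the axis runs through the middle of the panel's thickness, and the free edge is 130 mm from it. Behind an ajar door's edge the space is clear down to 80 mm above the counter.
- blue_box: Blue checked gift carton with a dark blue bow, 61x81x70 mm, standing in one of the cabinet's two compartments, seen through the clear top; origin at the centre of its underside. It marks the door to open: the left one if its y in the cabinet's frame is positive, else the right one.
- yellow_box: Yellow and brown gift carton with a red bow, 56x90x85 mm, in the other compartment; origin at the centre of its underside.
- green_box: Green gift carton on the counter with a green bow, 51x78x75 mm; origin at the centre of its underside. Leave alone.
- tape_roll: Roll of brown tape lying flat, 93 mm across, 48 mm high; origin under its centre. Leave alone.
- stick_pink: Long pink sweet pack with a red bow, 60x212x42 mm; origin under its centre. Leave alone.

How it is judged (in metres and radians):
On the way:
1. the blue gift box's door has been released by pressing and has sprung ajar (((y of blue_box in the frame of cabinet above 0 m and value of joint left_door above 0.2 rad) or (y of blue_box in the frame of cabinet below 0 m and value of joint right_door above 0.2 rad))), for 0.05 s.
At the end, for the whole second after the job is handed in: The door in front of the blue gift box stands still, open by more than 1.25 rad (72 degrees); the other door is shut (under 0.05 rad); the gift boxes and the other things are within 30 mm of where they were (((y of blue_box in the frame of cabinet above 0 m and value of joint left_door above 1.25 rad and velocity of joint left_door between -0.05 and 0.05 rad/s and value of joint right_door below 0.05 rad) or (y of blue_box in the frame of cabinet below 0 m and value of joint right_door above 1.25 rad and velocity of joint right_door between -0.05 and 0.05 rad/s and value of joint left_door below 0.05 rad)) and distance of each of green_box, tape_roll, stick_pink, blue_box, yellow_box from where it was at the start of the episode below 0.03 m); the robot touches nothing.
It fails at once if the other door is released ((y of blue_box in the frame of cabinet above 0 m and value of joint right_door above 0.1 rad) or (y of blue_box in the frame of cabinet below 0 m and value of joint left_door above 0.1 rad)).
It fails at once if a door is gripped: the fingers press its front and its back at once ((contact force between the fingers and left_door_c0 above 2 N and contact force between the fingers and left_door_c1 above 2 N) or (contact force between the fingers and right_door_c0 above 2 N and contact force between the fingers and right_door_c1 above 2 N)).
It fails at once if the cabinet or a door is forced with the fingers: more than 60 N (contact force between the fingers and cabinet above 60 N).
It fails at once if a gift box or another thing on the counter is lifted, carried or pushed away by more than 50 mm (distance of any of green_box, tape_roll, stick_pink, blue_box, yellow_box from where it was at the start of the episode above 0.05 m).
It also fails if it takes over 45 s, if anything falls off the work surface, if the arm or the gripper's body presses on something with over 40 N, if the wrist force passes 120 N, or if a joint passes its speed limit or range.

## Working session

There is one attempt and no reset: what is moved stays moved. The work goes in short steps, Python scripts to look and compute and a tool call to move; the robot and the scene stay as the last step left them, time stands still between calls to the robot, and variables do not carry over. Pictures are saved under pics/ and viewed, at most 10 in all, crops included, and the job is handed in when it is done.

Besides the shell and the picture viewer there is one more tool, called after "Emit:" in YAML: its name, and indented under it one key for each argument. play_rows: Moves the arm, as the interface text tells. Its arguments: {"type":"object","properties":{"commands":{"type":"array","items":{"type":"array","items":{"type":"number"}}},"squeeze":{"type":"number"}},"required":["commands"]}

```bash
mkdir -p pics
python3 - <<'E'
from workcell import robot
import cv2
s=robot.sense();print(s['time'],s['tcp_pos'],s['tcp_rot'],s['width'])
for n in("scene","top"):
    c=robot.calibration(n);print(n,c)
    cv2.imwrite(f"pics/{n}0.png",robot.snapshot(n)[:,:,::-1])
E
```

```text
0.0 [ 0.22926844 -0.60771975  0.23262667] [-1.79902995e+02  9.06644239e-03  2.06737246e+01] 1.0009793768513782
scene {'fx': 495.63131991585243, 'fy': 495.63131991585243, 'cx': 313.72543223752956, 'cy': 230.9296155642812, 'k1': -0.07816541059800812, 'R': array([[-0.7646076 , -0.64448012,  0.00453739],
       [-0.40489873,  0.47486835, -0.78138151],
       [ 0.50143019, -0.59928743, -0.62403713]]), 't': array([0.44908043, 0.32847687, 0.95008215])}
top {'fx': 525.1185261571535, 'fy': 525.1185261571535, 'cx': 322.32603749837244, 'cy': 240.01804588281988, 'k1': -0.041099253493318055, 'R': array([[-0.02760957, -0.99955358, -0.0114168 ],
       [-0.98210354,  0.02925268, -0.18605621],
       [ 0.18630712,  0.00607555, -0.98247277]]), 't': array([-0.01657571,  0.5935449 ,  1.2468025 ])}
```

View pics/scene0.png

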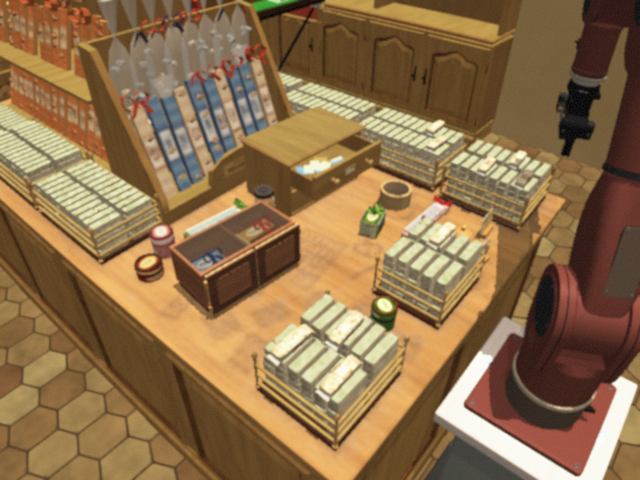

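View pics/top0.png

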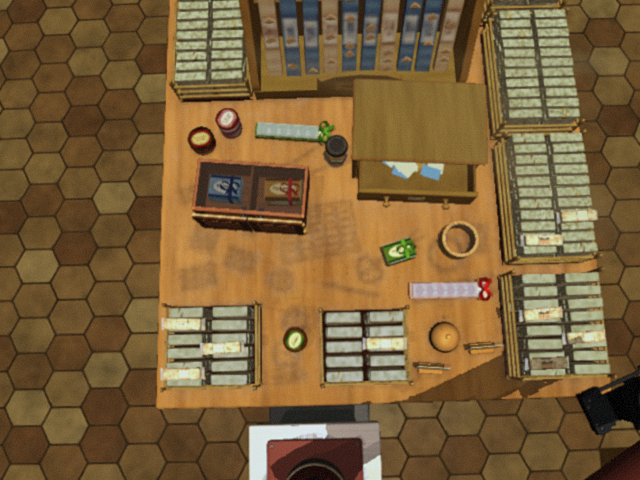

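The blue box (top view ~(225,188)) is in the left (+y) compartment and the yellow one at (282,190) in the right, so the left door is the one to open. I'll zoom in on the cabinet.

Run:
```python
import cv2,numpy as np
a=cv2.imread("pics/top0.png")[150:250,180:325];b=cv2.imread("pics/scene0.png")[195:320,160:310]
a=cv2.resize(a,(725,500),interpolation=cv2.INTER_CUBIC)
b=cv2.resize(b,(720,600),interpolation=cv2.INTER_CUBIC)
cv2.imwrite("pics/ca.png",a);cv2.imwrite("pics/cb.png",b)
```

```text
(no output)
```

View pics/ca.png

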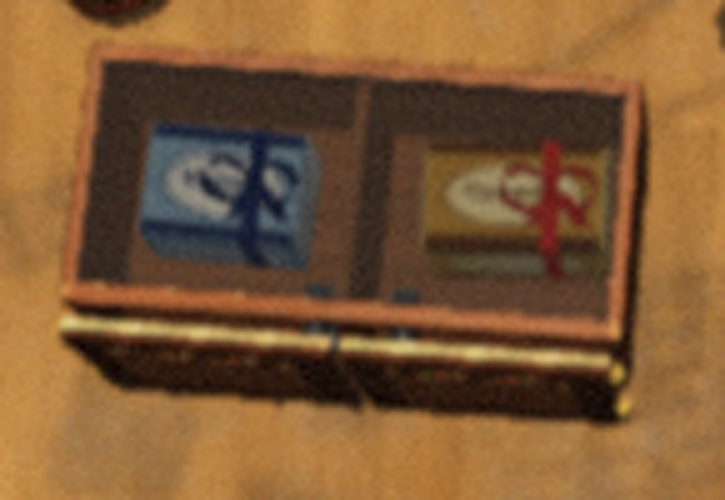

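View pics/cb.png

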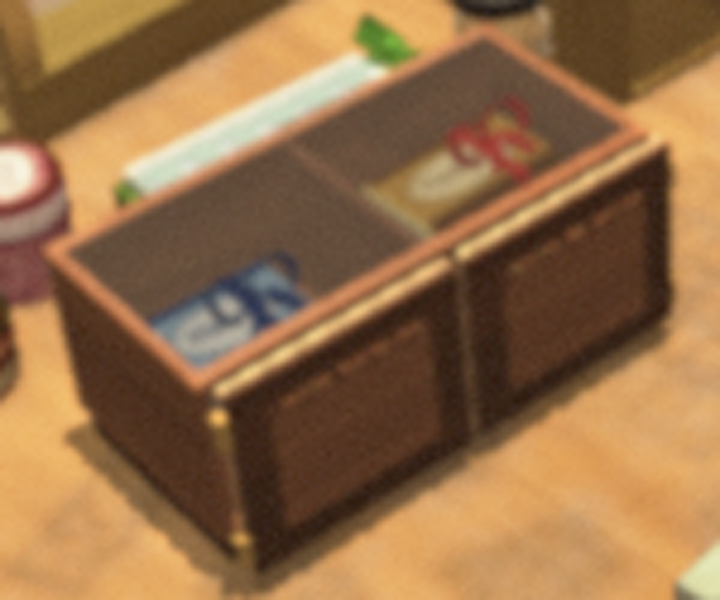

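Top crop: carcase top corners BL (97,45), BR (642,82), FR (617,337), FL (65,303). Scene crop: BL (46,250), BR (489,28), FR (647,133), FL (197,389). I'll triangulate those.

```bash
cat > h.py <<'E'
from workcell import robot
import numpy as np,cv2
def norm(c,uv):
    K=np.array([[c['fx'],0,c['cx']],[0,c['fy'],c['cy']],[0,0,1]])
    return cv2.undistortPoints(np.array(uv,float).reshape(-1,1,2),K,np.array([c['k1'],0,0,0])).reshape(-1,2)
def P(c): return np.c_[c['R'],c['t']]
def tri(c1,uv1,c2,uv2):
    X=cv2.triangulatePoints(P(c1),P(c2),norm(c1,uv1).T,norm(c2,uv2).T); return (X[:3]/X[3]).T
def plane(c,uv,z):
    n=norm(c,uv); d=np.c_[n,np.ones(len(n))]@c['R']; o=-c['R'].T@c['t']
    return o+d*((z-o[2])/d[:,2])[:,None]
E
python3 - <<'E'
from h import *
a=(np.array([[97,45],[642,82],[617,337],[65,303]])+.5)/5-.5+[180,150]
b=(np.array([[46,250],[489,28],[647,133],[197,389]])+.5)/4.8-.5+[160,195]
ct,cs=robot.calibration("top"),robot.calibration("scene")
X=tri(ct,a,cs,b);print(X.round(4))
for Y in(X,plane(ct,a,.125),plane(cs,b,.125)):
    print(Y.mean(0).round(4),[np.linalg.norm(Y[i]-Y[(i+1)%4]).round(3) for i in range(4)],
     [np.degrees(np.arctan2(*(v[[1,0]]))).round(2) for v in (Y[0]-Y[1],Y[3]-Y[2],Y[0]-Y[3],Y[1]-Y[2])])
T=plane(ct,a,.125).mean(0)
E
```

```text
[[ 0.7925  0.2621  0.1225]
 [ 0.7644 -0.0039  0.121 ]
 [ 0.638   0.0109  0.1224]
 [ 0.6644  0.2758  0.1218]]
[0.7148 0.1362 0.1219] [np.float64(0.268), np.float64(0.127), np.float64(0.266), np.float64(0.129)] [np.float64(83.97), np.float64(84.31), np.float64(-6.12), np.float64(-6.69)]
[0.7125 0.1348 0.125 ] [np.float64(0.266), np.float64(0.127), np.float64(0.264), np.float64(0.129)] [np.float64(84.04), np.float64(84.62), np.float64(-5.76), np.float64(-6.64)]
[0.7136 0.1392 0.125 ] [np.float64(0.266), np.float64(0.125), np.float64(0.266), np.float64(0.128)] [np.float64(83.28), np.float64(84.07), np.float64(-6.5), np.float64(-6.21)]
```

Cabinet pose: centre (0.714, 0.136), yaw about -6°. Triangulated height is 0.122 against the stated 0.125, and the measured size is 267x128 mm. I'll turn the tool to the cabinet's yaw, close the fingers and move over.

Emit:
play_rows:
  commands:
    - [0,0,-1,0,0,8.9,0]
    - [0,0,-1,0,0,8.9,0]
    - [0,0,-1,0,0,8.9,0]
    - [2,-4.2,-0.2,0,0,0,0]
    - [2,-4.2,-0.2,0,0,0,0]
    - [2,-4.2,-0.2,0,0,0,0]
    - [2,-4.2,-0.2,0,0,0,0]
    - [2,-4.2,-0.2,0,0,0,0]
    - [2,-4.2,-0.2,0,0,0,0]
    - [2,-4.2,-0.2,0,0,0,0]
    - [2,-4.2,0,0,0,0,0]
    - [2,-4.2,0,0,0,0,0]
  squeeze: 5

```text
time: 1.6
tcp_pos: [0.4486, -0.2497, 0.2774]
tcp_rot: [-180.0, 0.0, -6.0]
contact_force: [0.6, -0.5, -0.4]
width: 0.001
gripper_force: 0.0
```

Emit:
play_rows:
  commands:
    - [0.9,-4.9,0,0,0,0,0]
    - [0.9,-4.9,0,0,0,0,0]
    - [0.9,-4.9,0,0,0,0,0]
    - [0.9,-4.9,0,0,0,0,0]
    - [0.9,-4.9,0,0,0,0,0]
    - [0.9,-4.9,0,0,0,0,0]
    - [0.9,-4.9,0,0,0,0,0]
    - [0.9,-4.9,0,0,0,0,0]
    - [0.9,-4.7,0,0,0,0,0]
    - [0,0,5,0,0,0,0]
    - [0,0,5,0,0,0,0]
    - [0,0,0,0,0,0,0]

```text
time: 3.1
tcp_pos: [0.5724, 0.1758, 0.1738]
tcp_rot: [179.8, 0.4, -6.0]
contact_force: [0.7, -0.5, -1.2]
width: -0.001
gripper_force: 0.0
```

Run:
```python
from workcell import robot
import cv2
print(robot.sense()['tcp_pos'])
w=robot.snapshot("wrist");s=robot.snapshot("scene")
cv2.imwrite("pics/w1.png",w[:,:,::-1])
cv2.imwrite("pics/s1.png",cv2.resize(s[150:330,140:380,::-1],(800,600)))
```

```text
[0.57239301 0.17579566 0.17377196]
```

View pics/s1.png

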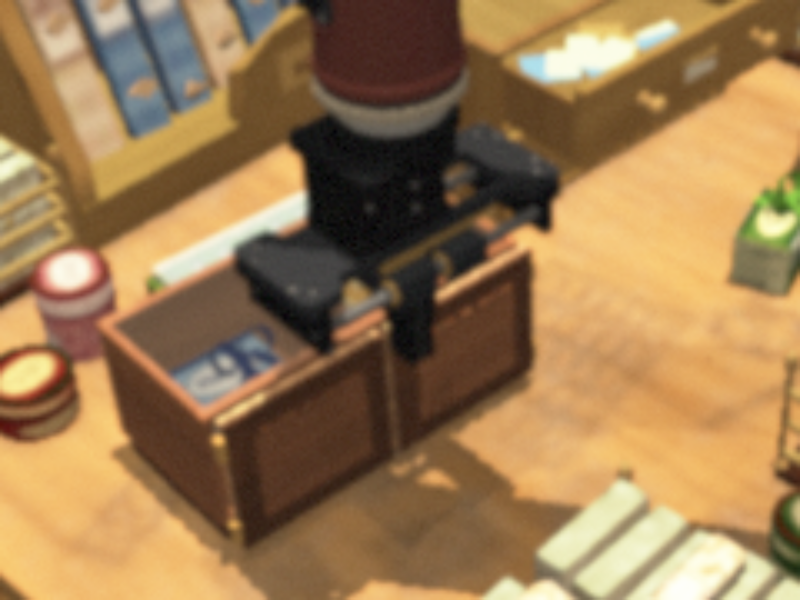

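View pics/w1.png

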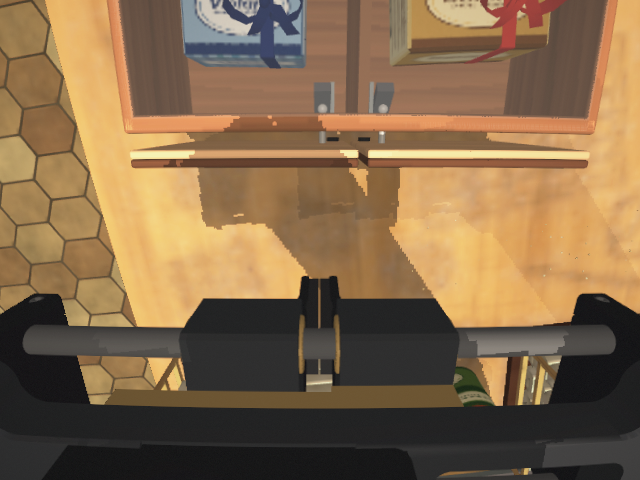

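Wrist view: the top edges of the doors lie on rows ~152–160, left end col 131, gap col ~364, right end col 588. The fingers (col ~320) are in front of the left door. I'll refine the pose.

Run:
```python
from h import *
c=robot.calibration("wrist")
X=plane(c,[[131,160],[360,160],[368,159],[588,158],[127,133],[594,132]],.129)
print(X.round(4)); X[4:]=plane(c,[[127,133],[594,132]],.125); print(X[4:])
p=np.array([.714,.136]);R=lambda a:np.array([[np.cos(a),-np.sin(a)],[np.sin(a),np.cos(a)]])
d=X[0]-X[3];print(np.degrees(np.arctan2(-d[0],d[1])),np.linalg.norm(d))
print(((X[:,:2]-p)@R(np.radians(-6))).round(4)); print((np.array(robot.sense()['tcp_pos'])[:2]-p)@R(np.radians(-6)))
```

```text
[[0.6522 0.2781 0.129 ]
 [0.6375 0.1467 0.129 ]
 [0.6376 0.1422 0.129 ]
 [0.626  0.0124 0.129 ]
 [0.6672 0.2765 0.129 ]
 [0.6407 0.0104 0.129 ]]
[[0.66738078 0.27867182 0.125     ]
 [0.6403159  0.00722778 0.125     ]]
-5.633445795389296 0.2669092217465132
[[-0.0763  0.1348]
 [-0.0772  0.0027]
 [-0.0766 -0.0018]
 [-0.0746 -0.1321]
 [-0.0613  0.137 ]
 [-0.0598 -0.1358]]
[-0.14233446  0.02631646]
```

Emit:
play_rows:
  commands:
    - [0,0,3.6,0,0,0,0]
    - [0,0,3.6,0,0,0,0]
    - [2.2,0,0,0,0,0,0]
    - [2.2,0,0,0,0,0,0]
    - [0,0,0,0,0,0,0]

```text
time: 3.82
tcp_pos: [0.621, 0.1721, 0.108]
tcp_rot: [-179.9, -0.2, -6.1]
contact_force: [0.7, -0.8, 0.1]
width: 0.007
gripper_force: 0.0
```

Emit:
play_rows:
  commands:
    - [0.3,0,0,0,0,0,0]
    - [0.2,0,0,0,0,0,0]
    - [0,0,0,0,0,0,0]

```text
time: 4.2
tcp_pos: [0.6233, 0.172, 0.106]
tcp_rot: [-180.0, -0.0, -6.0]
contact_force: [-0.6, 0.4, 1.5]
width: 0.008
gripper_force: 0.2
```

Emit:
play_rows:
  commands:
    - [0.2,0,0,0,0,0,0]
    - [0.1,0,0,0,0,0,0]
    - [0,0,0,0,0,0,0]

```text
time: 4.58
tcp_pos: [0.6264, 0.1716, 0.1056]
tcp_rot: [-180.0, 0.0, -6.0]
contact_force: [-3.0, 1.2, 2.6]
width: 0.008
gripper_force: 1.7
```

Emit:
play_rows:
  commands:
    - [0.2,0,0,0,0,0,0]
    - [0.1,0,0,0,0,0,0]
    - [0,0,0,0,0,0,0]

```text
time: 4.95
tcp_pos: [0.6295, 0.1712, 0.1056]
tcp_rot: [-180.0, 0.0, -6.0]
contact_force: [-4.5, 0.7, 2.2]
width: 0.007
gripper_force: 1.9
```

Emit:
play_rows:
  commands:
    - [0.2,0,0,0,0,0,0]
    - [0,0,0,0,0,0,0]

```text
time: 5.2
tcp_pos: [0.6301, 0.1712, 0.1055]
tcp_rot: [180.0, 0.2, -6.0]
contact_force: [-10.2, -0.6, 7.4]
width: 0.008
gripper_force: 5.5
```

Hard stop reached, so I'll back away.

Emit:
play_rows:
  commands:
    - [-1,0,0,0,0,0,0]
    - [-1.5,0,0,0,0,0,0]
    - [-1.5,0,0,0,0,0,0]
    - [-1.5,0,0,0,0,0,0]
    - [-1.5,0,0,0,0,0,0]
    - [-1.5,0,0,0,0,0,0]
    - [-1.5,0,0,0,0,0,0]
    - [-1.5,0,0,0,0,0,0]
    - [0,0,-5,0,0,0,0]
    - [0,0,-5,0,0,0,0]
    - [0,0,0,0,0,0,0]
    - [0,0,0,0,0,0,0]

```text
time: 6.7
tcp_pos: [0.5167, 0.1829, 0.2052]
tcp_rot: [180.0, 0.0, -6.0]
contact_force: [-0.6, -0.3, -0.4]
width: 0.003
gripper_force: 0.0
```

Run:
```python
from workcell import robot
import cv2
print(robot.sense()['tcp_pos'])
w=robot.snapshot("wrist")
cv2.imwrite("pics/w2.png",w[:,:,::-1])
```

```text
[0.51666638 0.18287995 0.20520547]
```

View pics/w2.png

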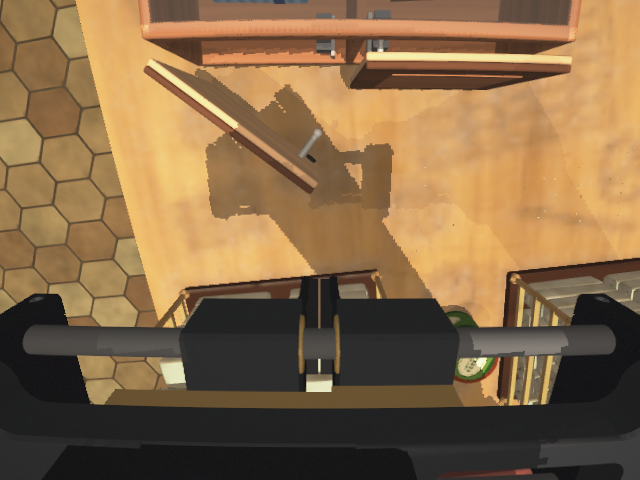

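The left door is ajar: its top front edge runs from the hinge end (147,68) to the free edge (312,190), with the back corner at (317,183). The right door is still shut. I'll compute the angle.

Run:
```python
from h import *
c=robot.calibration("wrist")
X=plane(c,[[147,68],[312,190],[317,183],[571,72],[155,60]],.129)
p=np.array([.718,.137]);a=np.radians(-6);R=np.array([[np.cos(a),-np.sin(a)],[np.sin(a),np.cos(a)]])
Y=(X[:,:2]-p)@R;print(X.round(4),Y.round(4));d=Y[1]-Y[0];print(np.arctan2(-d[0],-d[1]),np.linalg.norm(d))
print((np.array(robot.sense()['tcp_pos'])[:2]-p)@R)
```

```text
[[0.6454 0.2739 0.129 ]
 [0.5599 0.1825 0.129 ]
 [0.5641 0.1787 0.129 ]
 [0.6173 0.0147 0.129 ]
 [0.6492 0.2679 0.129 ]] [[-0.0865  0.1285]
 [-0.162   0.0287]
 [-0.1574  0.0254]
 [-0.0873 -0.1321]
 [-0.0822  0.123 ]]
0.647465214085224 0.12513998441762492
[-0.20528867  0.02440516]
```

Door angle is 0.65 rad, and its length checks out. I'll go over the door and descend behind its edge.

Emit:
play_rows:
  commands:
    - [0,0.1,-1,0,0,0,0]
    - [3.1,0.1,0,0,0,0,0]
    - [3.1,0.1,0,0,0,0,0]
    - [3.1,0.1,0,0,0,0,0]
    - [0,0,0,0,0,0,0]
    - [0,0,3,0,0,0,0]
    - [0,0,3,0,0,0,0]
    - [0,0,0,0,0,0,0]

```text
time: 7.75
tcp_pos: [0.607, 0.1689, 0.1534]
tcp_rot: [179.9, 0.3, -6.0]
contact_force: [-0.7, 0.5, 0.7]
width: 0.006
gripper_force: 0.0
```

Emit:
play_rows:
  commands:
    - [0,0,2,0,0,0,0]
    - [0,0,2,0,0,0,0]
    - [0,0,1.2,0,0,0,0]
    - [0,0,0,0,0,0,0]

```text
time: 8.25
tcp_pos: [0.6085, 0.169, 0.1023]
tcp_rot: [180.0, 0.1, -6.0]
contact_force: [-0.8, -0.3, 0.6]
width: 0.006
gripper_force: 0.0
```

Emit:
play_rows:
  commands:
    - [-0.8,-0.6,0,0,0,0,0]
    - [-0.8,-0.6,0,0,0,0,0]
    - [-0.8,-0.5,0,0,0,0,0]
    - [-0.8,-0.5,0,0,0,0,0]
    - [-0.7,-0.5,0,0,0,0,0]
    - [-0.7,-0.7,0,0,0,0,0]
    - [-0.6,-0.7,0,0,0,0,0]
    - [-0.6,-0.7,0,0,0,0,0]
    - [0,0,0,0,0,0,0]

```text
time: 9.38
tcp_pos: [0.556, 0.2241, 0.1036]
tcp_rot: [-180.0, 0.0, -5.9]
contact_force: [-0.3, -1.0, -0.6]
width: 0.006
gripper_force: 0.0
```

Emit:
play_rows:
  commands:
    - [-0.5,-0.8,0,0,0,0,0]
    - [-0.5,-0.8,0,0,0,0,0]
    - [-0.4,-0.9,0,0,0,0,0]
    - [-0.2,-0.8,0,0,0,0,0]
    - [-0.2,-0.6,0,0,0,0,0]
    - [-0.1,-0.4,0,0,0,0,0]
    - [0,-0.2,0,0,0,0,0]
    - [0,0,0,0,0,0,0]

```text
time: 10.38
tcp_pos: [0.5424, 0.2699, 0.1035]
tcp_rot: [-180.0, 0.0, -6.0]
contact_force: [0.3, -0.0, -0.4]
width: 0.003
gripper_force: 0.0
```

Emit:
play_rows:
  commands:
    - [0,1,0,0,0,0,0]
    - [0,2,0,0,0,0,0]
    - [0,0,-3,0,0,0,0]
    - [0,0,-4,0,0,0,0]
    - [0,2,-4,0,0,0,0]
    - [0,0,0,0,0,0,0]

```text
time: 11.12
tcp_pos: [0.539, 0.2177, 0.2169]
tcp_rot: [-179.9, -0.3, -6.2]
contact_force: [1.0, -0.1, -1.3]
width: 0.003
gripper_force: 0.0
```

Run:
```python
from workcell import robot
import cv2,numpy as np
w=robot.snapshot("wrist");s=robot.snapshot("top")
a=cv2.resize(w,(400,300));b=cv2.resize(s[120:320,150:520],(555,300))
cv2.imwrite("pics/w3.png",np.hstack([a,b[:,:400]])[:,:,::-1])
```

```text
(no output)
```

View pics/w3.png

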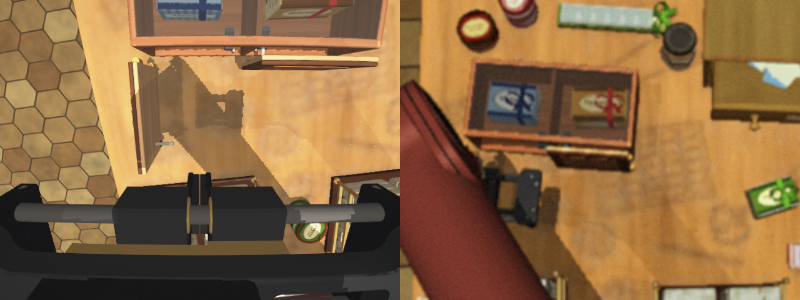

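The left door now stands about square to the cabinet (its top edge runs from (134,60) to (142,172) in the left panel). The right door is shut, and the boxes look unmoved. I'll check the angle and hand in.

Run:
```python
from h import *
c=robot.calibration("wrist")
X=plane(c,np.array([[134,60],[142,172]])*1.6,.129);d=X[1]-X[0]
t=np.arctan2(-d[0],-d[1])-np.radians(6);print(t,np.linalg.norm(d))
if t>1.35: print(robot.sign_off())
```

```text
1.5842743532827808 0.12453946099166582
the job is handed in; nothing more can be done
None
```

The left door, in front of the blue box, was pressed until its catch let go, then pushed open to about 1.5 rad (roughly square to the cabinet); the right door stayed shut, nothing looked moved in the last pictures, and the job was handed in at about 11 s, with no verdict returned.

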